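# Fill the laundry-supplies carton

## Task

Finish packing the shallow open cardboard carton on the laundry counter, which already holds a low round tin. Put the two tall upright paper boxes, the broad one and the slim one, in with it so that both boxes and the tin stand upright, flat on the carton's bottom, at the same time. The broad box fits only in the larger of the two spaces beside the tin, the slim box in the other.

Things in the scene. Friction and masses are not known exactly. Their poses are not given: they have to be found in the camera images.
- carton: Shallow open-topped cardboard carton, fixed to the counter, outside 100 (x) x 250 (y) x 55 high mm, walls and bottom 5 mm thick, so inside 90 x 240 mm. Origin: centre of its underside, on the counter; x across its short side, y along its long side, z up. The pieces stand in one row along y. A loose paper slip lies on its bottom (no obstacle).
- tin: Low round metal tin, 70 mm in diameter, 50 mm high, loose, already standing in the carton on its long middle line but about 14 mm off the carton's centre, to one side or the other: this leaves a space about 99 mm long at one end and about 71 mm long at the other. Its top is level with the carton's rim. Origin: centre of its underside; z up.
- broad_box: The broad tall upright paper box, white with a grey band low down, closed and loose: 60 (x) x 75 (y) x 110 high mm, about 0.25 kg. Origin: centre of its underside; z up. Grip it from above across the 60 mm (along its x), near its top, so that with its x along the carton's x the fingers stay above the carton's rim and clear of its neighbours.
- slim_box: The slim tall upright paper box, white with a grey band low down, closed and loose: 60 (x) x 45 (y) x 110 high mm, about 0.18 kg. Origin: centre of its underside; z up. Grip it like the broad box, across the 60 mm (along its x), near its top. A squat box of the same make, only 45 mm high, stands nearby and is not wanted.
Not all that is in view belongs to the job. Leave any blue or purple look-alike of the slim_box alone.

How it is judged:
By the outcome, as a careful person would: the job done as asked, in the order asked, and still so for the second after the job is handed in, with the robot touching nothing.
It also fails if it takes over 64 s, if anything falls off the work surface, if the arm or the gripper's body presses on something with over 40 N, if the wrist force passes 120 N, or if a joint passes its speed limit or range.

## Robot

A 6-joint arm with a two-finger parallel gripper is mounted at the origin on the work surface. World frame = base frame: x ahead of the robot, y to its left, z up, the work surface at z = 0. Lengths are in m, angles in rad, forces in N, time in s.
With the tool pointing down it reaches from about 0.25 to 0.775 m from the base axis. Payload 4 kg.
Tool frame: the origin (TCP) lies at the very end of the fingers, on their centre line; the grasp point (between the pads) lies 19 mm behind it; x points along the fingers, y is the direction in which the jaws open and shut, and the axes are right-handed (so a half turn about x gives the same grasp; the last joint's range is limited). The gripper opens to 94 mm and grips with 3 to 60 N. Pads are 16 mm wide; open, the fingers measure 119 mm over their backs; the gripper's body (75 mm by 177 mm) begins 78 mm behind the grasp point.
Start: joints at [-1.344, 0.087, 1.371, -0, 1.684, -0.103], TCP at [0.178, -0.52, 0.206] pointing down, gripper open.
Joint ranges: [-3.1, 3.1], [-0.76, 2.03], [0.27, 2.55], [-1.08, 4.22], [0.17, 2.65], [-2.57, 2.57]. Speed limits (rad/s): [2.79, 2.79, 3.14, 3.14, 3.14, 3.14].

## Interface

Orientations are given as [roll, pitch, yaw] about the fixed x, y, z axes, in that order (R = Rz(yaw) Ry(pitch) Rx(roll)).
In Python, from bench import robot gives the robot as it stands.
- The arm moves only by the tool carry_out, never from a script. Its argument "targets" is a list of rows, each a list of 5 numbers: the closure, from 0 (fully open) to 1 (shut), then the shift along the tool's x, y, z in cm, then the turn about the tool's x in degrees. In form: [[fingers, tx, ty, tz, turn], ...]. A call has 1 to 20 rows; each row shifts and turns the commanded pose from where the row before left it, along the tool's axes as they then stand; what a row does not reach is not made up. A row lasts 1/10 s, in which the tool goes at most 50 mm and 8.59 degrees, less where a joint would pass 70% of its speed; a pose out of reach is approached as far as the arm can. A call is refused whole if a number of a shift passes 5 or a number of a turn 8.59, either way. A call with a gripper value outside its range is refused whole. The fingers move at their own pace and stop on an object; the grip force is fixed at half the most. Time passes only in rows, so rows that do not move let the fingers close. It gives the time, the measured TCP pose, the force and the opening at its end, in the units of the state.
- robot.get_obs(): the state, without advancing time (a new reading comes with each control period).
- robot.snapshot(name): name is "scene" or "top" or "wrist"; returns a dict with "image" (420x560x3 uint8, red, green, blue), "camera_matrix" (3x3 intrinsics, pixels), "pose" (4x4, takes a point from camera to world coordinates). Camera axes: x right, y up, looking along -z (the intrinsics and any distortion apply to the point x, -y, -z); pixel columns grow to the right and rows downward; lengths in m; the calibration is good to about 2 mm. A picture is of the moment at which its call begins. There is no depth.
- robot.close_job(): hands the job in, once; it reports no verdict.
The state is a dict: "time": time; "joint_positions": joint angles; "qvel": joint speeds; "joint_torque": joint torques, N m; "tool_pos": TCP position; "ee_rot": TCP orientation; "wrist_force": force on the tool from outside, world axes, zero at the start; "wrist_torque": the same for the moment, N m; "width": finger opening in m.
Only numpy, scipy, OpenCV 4.12 (cv2) and the standard library are available. Lean on these libraries where they do the work, as an engineer would, in place of code of your own. Each camera call takes 0.05 s, during which the arm holds its last target. There are 200 camera calls.

## Working session

There is one attempt and no reset: what is moved stays moved. The work goes in short steps, Python scripts to look and compute and a tool call to move; the robot and the scene stay as the last step left them, time stands still between calls to the robot, and variables do not carry over. Pictures are saved under pics/ and viewed, about 8 in all and at most 12, crops included, and the job is handed in when it is done.

Besides the shell and the picture viewer there is one more tool, called after "Call:" as name(argument=value, ...), one argument or row to a line, values as JSON. carry_out: Moves the arm, as the interface text tells. Its arguments: {"type":"object","properties":{"targets":{"type":"array","items":{"type":"array","items":{"type":"number"}}}},"required":["targets"]}

```bash
mkdir -p pics; ls
python3 - <<'E'
from bench import robot
import cv2,numpy as np
for n in ("scene","top"):
    s=robot.snapshot(n); cv2.imwrite(f"pics/{n}0.png",s["image"][:,:,::-1]); np.savez(f"pics/{n}0.npz",**s)
    print(n,s["camera_matrix"].tolist(),np.round(s["pose"],3).tolist(),[k for k in s])
o=robot.get_obs();print(o)
E
```

```text
pics
scene [[445.22042043087083, 0.0, 279.14669308224984], [0.0, 445.22042043087083, 212.91492342996867], [0.0, 0.0, 1.0]] [[-0.253, -0.593, 0.764, 1.28], [0.968, -0.164, 0.192, 0.196], [0.012, 0.788, 0.615, 0.641], [0.0, 0.0, 0.0, 1.0]] ['image', 'camera_matrix', 'pose']
top [[420.436689740087, 0.0, 280.90885705978354], [0.0, 420.436689740087, 206.18788254950556], [0.0, 0.0, 1.0]] [[0.0, 0.999, -0.035, 0.465], [-1.0, -0.001, -0.024, 0.005], [-0.024, 0.035, 0.999, 0.835], [0.0, 0.0, 0.0, 1.0]] ['image', 'camera_matrix', 'pose']
{'time': 0.1, 'joint_positions': array([-1.34406667e+00,  8.78810554e-02,  1.37208405e+00,  6.52391838e-08,
        1.68357911e+00, -1.03097759e-01]), 'qvel': array([ 0.00195119, -0.00118632, -0.00314611,  0.00158947, -0.00027151,
        0.00095098]), 'joint_torque': array([ 3.00293927e-03, -3.41251409e+01, -3.03299618e+01,  7.20951869e-02,
        3.04609956e-02, -9.34536911e-05]), 'tool_pos': array([ 0.17802165, -0.51988251,  0.2044309 ]), 'ee_rot': array([-1.67392731,  1.56884476,  1.79749277]), 'wrist_force': array([ 0.31936874, -0.04025028, -0.32844182]), 'wrist_torque': array([-0.03914042,  0.00243437,  0.00587309]), 'width': 0.0938364915713153}
```

View pics/scene0.png

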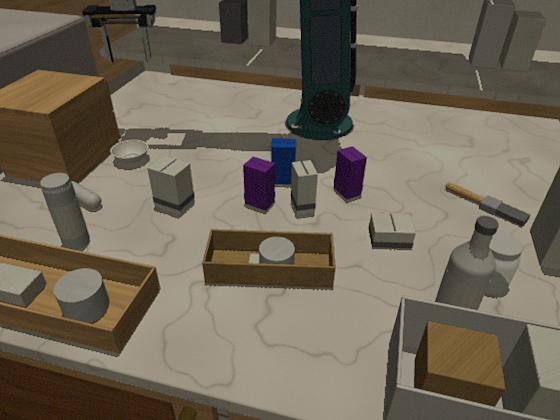

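View pics/top0.png

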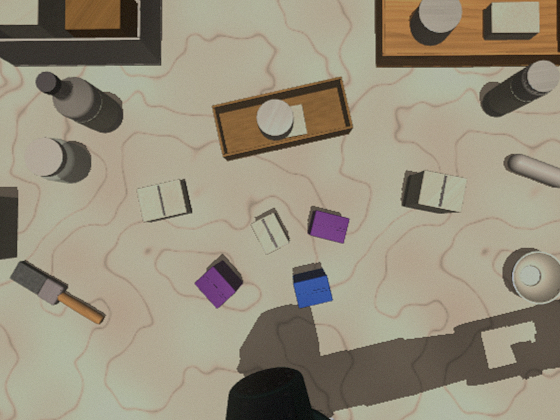

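The scene shows the carton in the middle (270,258) with the tin (277,250). There are three white boxes: (172,185), (304,187) and (392,230).
The top view shows the same boxes at (441,191), (270,232) and (163,200), with the carton's corners at about (213,105), (342,78), (352,128) and (226,158).
Candidates for each box:
- **Broad box:** (441,191) in the top view, because it is tall and wide.
- **Slim box:** (270,232) in the top view, because it is white, tall and narrow.
- **Not wanted:** (163,200) is the squat box. The purple and blue boxes are look-alikes.

Next I'll confirm this in one enlarged crop and measure.

```bash
cat > h.py <<'E'
import numpy as np,cv2
def load(n): return dict(np.load(f"pics/{n}.npz"))
def ray(s,px,z):
    px=np.atleast_2d(px).astype(float);K=s["camera_matrix"];T=s["pose"]
    d=np.c_[(px[:,0]-K[0,2])/K[0,0],-(px[:,1]-K[1,2])/K[1,1],-np.ones(len(px))]@T[:3,:3].T
    return T[:3,3]+d*((z-T[2,3])/d[:,2])[:,None]
def rect(s,c,z):
    p=ray(s,c.reshape(-1,2),z)[:,:2]
    (x,y),(a,b),t=cv2.minAreaRect((p*1000).astype(np.float32))
    return np.round([x,y,a,b,t],1)
E
python3 - <<'E'
from h import *
s=load("top0");im=s["image"];hsv=cv2.cvtColor(im,cv2.COLOR_RGB2HSV)
for p in [(265,232),(441,200),(175,200),(275,120),(250,200),(440,181),(297,115),(230,120)]: print(p,im[p[1],p[0]],hsv[p[1],p[0]])
a=im[60:320,120:500][:,:,::-1]
b=load("scene0")["image"][130:290,140:430][:,:,::-1]
b=cv2.resize(b,(760,419//1),interpolation=cv2.INTER_CUBIC)
a=cv2.resize(a,None,fx=2.1,fy=2.1,interpolation=cv2.INTER_CUBIC)
cv2.imwrite("pics/topcrop.png",a);cv2.imwrite("pics/scenecrop.png",b)
E
```

```text
(265, 232) [177 180 156] [ 34  34 180]
(441, 200) [93 85 79] [13 38 93]
(175, 200) [176 164 145] [ 18  45 176]
(275, 120) [175 173 158] [ 26  25 175]
(250, 200) [165 149 130] [ 16  54 165]
(440, 181) [173 173 150] [ 30  34 173]
(297, 115) [172 162 140] [ 21  47 172]
(230, 120) [137  97  57] [ 15 149 137]
```

View pics/topcrop.png

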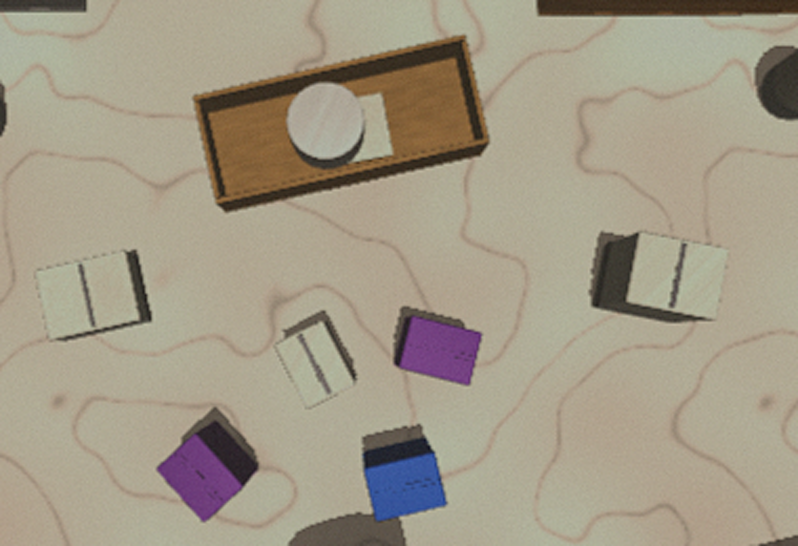

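```bash
cat >> h.py <<'E'
def whites(im):
    b=cv2.GaussianBlur(im,(3,3),0).astype(int)
    return ((b[...,1]-b[...,0]>=-4)&(b[...,1]>135)).astype(np.uint8)
def cnts(m,x0,y0,x1,y1,k=3):
    w=np.zeros_like(m);w[y0:y1,x0:x1]=m[y0:y1,x0:x1]
    w=cv2.morphologyEx(w,cv2.MORPH_CLOSE,np.ones((7,7)));w=cv2.morphologyEx(w,cv2.MORPH_OPEN,np.ones((k,k)))
    c,_=cv2.findContours(w,cv2.RETR_EXTERNAL,cv2.CHAIN_APPROX_NONE)
    return max(c,key=cv2.contourArea)
E
python3 - <<'E'
from h import *
s=load("top0");im=s["image"];m=whites(im)
def corners(c): return cv2.boxPoints(cv2.minAreaRect(c)).round(1).tolist()
for n,r,z in [("broad",(405,160,475,222),.11),("slim",(240,200,297,260),.11),("squat",(130,170,195,230),.045),("tin",(250,92,296,145),.05)]:
    c=cnts(m,*r);print(n,corners(c),rect(s,c,z))
h=cv2.cvtColor(cv2.GaussianBlur(im,(3,3),0),cv2.COLOR_RGB2HSV)
w=((h[...,1]>95)|(h[...,2]<95)).astype(np.uint8)
c=cnts(w,195,65,370,175);print("carton",cv2.approxPolyDP(cv2.convexHull(c),4,True).reshape(-1,2).tolist(),rect(s,c,.055),rect(s,c,0.))
v=np.zeros_like(im);v[...]=im;cv2.drawContours(v,[c],-1,(255,0,0),1)
for r in [(405,160,475,222),(240,200,297,260),(250,92,296,145)]: cv2.drawContours(v,[cnts(m,*r)],-1,(255,0,0),1)
cv2.imwrite("pics/ov.png",cv2.resize(v[60:270,190:490,::-1],(800,560),interpolation=cv2.INTER_NEAREST))
cut=ray(s,[[413,173],[423,170.5],[466,177],[461,212]],.11);print(cut.round(4)[:,:2])
print("cropcorners")
f=lambda a:np.array(a)/2.1+[120,60]
for n,a,z in [("broad",[(637,232),(728,246),(716,320),(627,305)],.11),("slim",[(275,349),(325,313),(355,378),(307,408)],.11),("carton",[(194,96),(465,36),(489,140),(220,203)],.055)]:
    p=ray(s,f(a),z)[:,:2]*1000;print(n,p.round(1).tolist(),p.mean(0).round(1),np.linalg.norm(p-np.roll(p,-1,0),axis=1).round(1))
E
```

```text
broad [[418.3999938964844, 203.6999969482422], [424.20001220703125, 170.6999969482422], [466.5, 178.1999969482422], [460.70001220703125, 211.1999969482422]] [ 515.7 -254.2   72.9   57.6   79.7]
slim [[238.39999389648438, 229.8000030517578], [273.20001220703125, 212.39999389648438], [296.0, 258.0], [261.20001220703125, 275.3999938964844]] [424.9  46.1  87.6  67.   26.6]
squat [[138.0, 181.0], [194.0, 181.0], [194.0, 226.0], [138.0, 226.0]] [4.971e+02 2.417e+02 8.550e+01 1.068e+02 4.000e-01]
tin [[260.6000061035156, 133.5], [261.70001220703125, 112.4000015258789], [296.0, 114.19999694824219], [294.8999938964844, 135.3000030517578]] [646.9  28.8  64.9  40.1  86.7]
carton [[340, 77], [351, 121], [348, 133], [232, 159], [223, 156], [214, 105]] [655.8  21.4 108.  249.1  12.5] [669.3  22.6 115.6 266.7  12.5]
[[ 0.5467 -0.2045]
 [ 0.5509 -0.2216]
 [ 0.5396 -0.2945]
 [ 0.4797 -0.2851]]
cropcorners
broad [[551.0, -222.1], [539.3, -295.6], [479.0, -285.0], [491.3, -213.4]] [ 515.2 -254. ] [74.4 61.2 72.7 60.4]
slim [[455.3, 74.1], [484.8, 33.0], [431.6, 8.4], [407.0, 47.7]] [444.7  40.8] [50.6 58.7 46.4 55. ]
carton [[680.7, 152.6], [733.1, -89.4], [639.7, -110.2], [584.4, 128.8]] [659.5  20.4] [247.6  95.7 245.3  99.2]
```

View pics/ov.png

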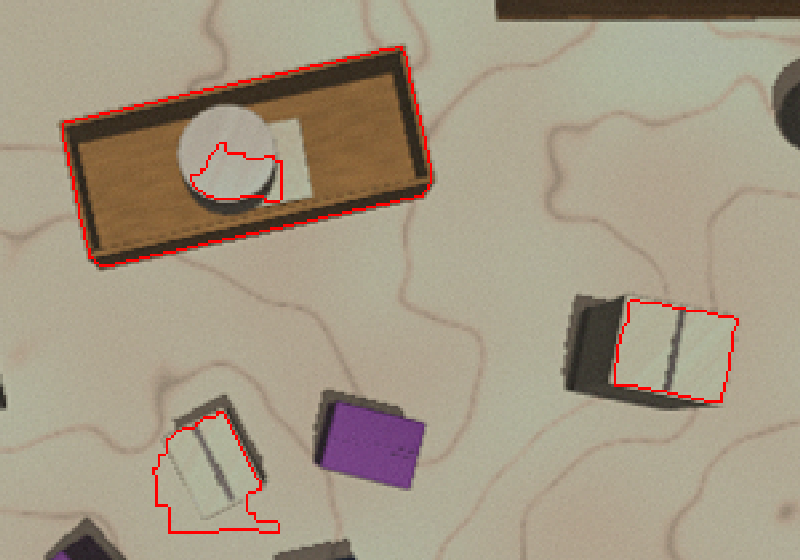

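The overlay shows the carton and broad outlines are good: carton corners at about (62,122), (403,47), (432,185) and (100,266). The automatic slim and tin masks failed, so for those I use the corners visible in the overlay and fit a circle.
The identities hold. The tall slim white box shows a deep side face at overlay (215,460). The squat box shows almost no side, and the look-alikes are purple and blue.

```bash
cat >> h.py <<'E'
from scipy.spatial.transform import Rotation as Rn
def plan(o,goal,xaxis_deg):
    """shift in current tool axes (cm) and turn (deg about tool x) bringing jaws along xaxis_deg, mod 180"""
    R=Rn.from_euler("xyz",o["ee_rot"]).as_matrix();p=o["tool_pos"]
    a=np.degrees(np.arctan2(R[1,1],R[0,1]))
    d=(xaxis_deg-a+90)%180-90
    print("tcp",p.round(4),"jaw",round(a,1),"shift cm",(R.T@(np.array(goal)-p)*100).round(2),"turn",round(-d,1),"q6",o["joint_positions"][5].round(2),"R",R.round(2).tolist())
E
python3 - <<'E'
from h import *
from bench import robot
s=load("top0");im=s["image"]
f=lambda a:np.array(a)/2.6667+[190,60]
p=ray(s,f([(167,447),(221,409),(264,485),(208,518)]),.11)[:,:2]*1000
print("slim",p.mean(0).round(1),np.linalg.norm(p-np.roll(p,-1,0),axis=1).round(1),rect(s,f([(167,447),(221,409),(264,485),(208,518)]),.11))
g=cv2.medianBlur(cv2.cvtColor(im,cv2.COLOR_RGB2GRAY),3)
c=cv2.HoughCircles(g[80:150,240:310],cv2.HOUGH_GRADIENT,1,50,param1=100,param2=10,minRadius=14,maxRadius=22)
c=c[0,0]+[240,80,0];print("tin px",c)
t=ray(s,[c[:2],c[:2]+[c[2],0],f((226,153))],.05)[:,:2]*1000;print("tin",t.round(1),"diam",2*np.linalg.norm(t[1]-t[0]).round(1))
a=np.radians(12.3);C=np.array([658.5,20.8]);print("tin in carton",(np.array([[np.cos(a),np.sin(a)],[-np.sin(a),np.cos(a)]])@(t[0]-C)).round(1))
sc=load("scene0")
print("wood box base",ray(sc,[(45,182),(118,140),(2,178)],0.).round(3)[:,:2].tolist())
# cross-check slim & broad via scene camera tops
print("scene tops",ray(sc,[(171,168),(304,170)],.11).round(3)[:,:2].tolist())
plan(robot.get_obs(),[.5155,-.254,.204],-9.7)
E
```

```text
slim [441.4  40.2] [42.7 56.3 41.9 52.9] [442.2  40.4  56.6  42.6  30.2]
tin px [275.5        119.5         20.29999924]
tin [[655.1  34.1]
 [654.9  -4.1]
 [659.2  35.5]] diam 76.4
tin in carton [-0.5 13.7]
wood box base [[0.519, -0.61], [0.273, -0.548], [0.532, -0.727]]
scene tops [[0.527, -0.241], [0.456, 0.044]]
tcp [ 0.178  -0.5199  0.2044] jaw -71.1 shift cm [  0.08 -14.22 -40.54] turn -61.4 q6 -0.1 R [[-0.0, 0.32, -0.95], [0.0, -0.95, -0.32], [-1.0, -0.0, -0.0]]
```

Call:
carry_out(
  targets=[
    [0, 0, -1.42, -4.05, 0],
    [0, 0, -1.42, -4.05, 0],
    [0, 0, -1.42, -4.05, 0],
    [0, 0, -1.42, -4.05, 0],
    [0, 0, -1.42, -4.05, 0],
    [0, 0, -1.42, -4.05, 0],
    [0, 0, -1.42, -4.05, 0],
    [0, 0, -1.42, -4.05, 0],
    [0, 0, -1.42, -4.05, 0],
    [0, 0, -1.42, -4.05, 0],
    [0, 0, 0, 0, -7.7],
    [0, 0, 0, 0, -7.7],
    [0, 0, 0, 0, -7.7],
    [0, 0, 0, 0, -7.7],
    [0, 0, 0, 0, -7.7],
    [0, 0, 0, 0, -7.7],
    [0, 0, 0, 0, -7.7],
    [0, 0, 0, 0, -7.5],
    [0, 0, 0, 0, 0],
    [0, 0, 0, 0, 0],
  ],
)

```text
time: 2.1
tool_pos: [0.5151, -0.2548, 0.205]
ee_rot: [-1.863, 1.57, 2.677]
wrist_force: [0.6, -0.8, -0.3]
width: 0.0942
```

Run:
```python
from h import *
from bench import robot
plan(robot.get_obs(),[.5155,-.254,.075],-9.7)
s=robot.snapshot("wrist");cv2.imwrite("pics/w1.png",s["image"][:,:,::-1]);np.savez("pics/w1.npz",**s)
```

```text
tcp [ 0.5151 -0.2548  0.205 ] jaw -9.9 shift cm [13.    0.03 -0.08] turn -0.2 q6 -0.39 R [[-0.0, 0.99, -0.17], [0.0, -0.17, -0.99], [-1.0, -0.0, -0.0]]
```

View pics/w1.png

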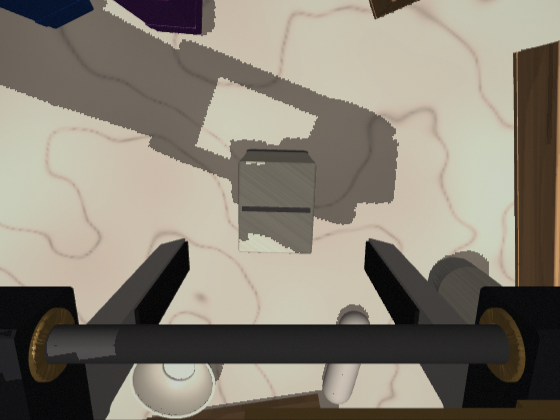

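The wrist view shows the broad box centred between the fingers (top face from (238,162) to (315,253)), square to the jaws. The fit along y gets a quick check with the ray cast.

Run:
```python
from h import *
s=load("w1");p=ray(s,[(239,162),(315,162),(313,253),(239,251)],.11)[:,:2]*1000
print(p.round(1).tolist(),p.mean(0),rect(s,np.array([(239,162),(315,162),(313,253),(239,251)]),.11))
```

```text
[[492.7, -213.7], [549.9, -223.6], [537.6, -296.7], [478.5, -284.8]] [ 514.68619657 -254.7057872 ] [ 515.3 -254.5   74.1   60.3   78.7]
```

Call:
carry_out(
  targets=[
    [0, 3.5, 0, 0, 0],
    [0, 3.5, 0, 0, 0],
    [0, 3, 0, 0, 0],
    [0, 2, 0, 0, 0],
    [0, 0.9, 0, 0, 0],
    [0, 0, 0, 0, 0],
    [1, 0, 0, 0, 0],
    [1, 0, 0, 0, 0],
    [1, 0, 0, 0, 0],
    [1, 0, 0, 0, 0],
    [1, 0, 0, 0, 0],
    [1, 0, 0, 0, 0],
    [1, 0, 0, 0, 0],
    [1, 0, 0, 0, 0],
  ],
)

```text
time: 3.55
tool_pos: [0.5154, -0.2551, 0.0772]
ee_rot: [0.829, 1.57, -0.911]
wrist_force: [-2.4, 0.3, 4.6]
width: 0.0602
```

Call:
carry_out(
  targets=[
    [1, -1, 0, 0, 0],
    [1, -2, 0, 0, 0],
    [1, -3, 0, 0, 0],
    [1, -3, 0, 0, 0],
    [1, -2, 0, 0, 0],
    [1, 0, 0, 0, 0],
    [1, 0, 0, 0, 0],
  ],
)

```text
time: 4.25
tool_pos: [0.5151, -0.2547, 0.1856]
ee_rot: [-2.003, 1.57, 2.54]
wrist_force: [0.1, 0.6, -3.1]
width: 0.0599
```

Run:
```python
from h import *
from bench import robot
a=np.radians(12.3);C=np.array([.6585,.0208])
ey=np.array([-np.sin(a),np.cos(a)])
for n,y in(("broad",-.0705),("slim",.0845)): print(n,(C+ey*y).round(4))
g=C-ey*.0705
o=robot.get_obs();print(o["width"],o["wrist_force"])
plan(o,[g[0],g[1],o["tool_pos"][2]],12.3)
```

```text
broad [ 0.6735 -0.0481]
slim [0.6405 0.1034]
0.05990274424695352 [ 0.12426848  0.58902743 -3.12745699]
tcp [ 0.5151 -0.2547  0.1856] jaw -9.7 shift cm [ -0.    12.13 -23.03] turn -22.0 q6 -0.39 R [[-0.0, 0.99, -0.17], [0.0, -0.17, -0.99], [-1.0, -0.0, -0.0]]
```

Gripped at 60 mm. Next I carry it over the larger (-y) space and turn it.

Call:
carry_out(
  targets=[
    [1, 0, 1, -1.9, 0],
    [1, 0, 1.61, -3.05, 0],
    [1, 0, 1.61, -3.05, 0],
    [1, 0, 1.61, -3.05, 0],
    [1, 0, 1.61, -3.05, 0],
    [1, 0, 1.61, -3.05, 0],
    [1, 0, 1.61, -3.05, 0],
    [1, 0, 1.2, -1.83, 0],
    [1, 0, 0.87, 0, 0],
    [1, 0, 0, 0, -5.5],
    [1, 0, 0, 0, -5.5],
    [1, 0, 0, 0, -5.5],
    [1, 0, 0, 0, -5.5],
    [1, 0, 0, 0, 0],
    [1, 0, 0, 0, 0],
    [1, 0, 0, 0, 0],
  ],
)

```text
time: 5.85
tool_pos: [0.6775, -0.0597, 0.1856]
ee_rot: [-1.738, 1.569, -3.096]
wrist_force: [0.7, -0.2, -2.8]
width: 0.0599
```

Run:
```python
from h import *
from bench import robot
o=robot.get_obs();print(o["width"],o["wrist_force"])
plan(o,[.6735,-.0481,.083],12.3)
for n in("top","wrist"):
    s=robot.snapshot(n);cv2.imwrite(f"pics/{n}2.png",s["image"][:,:,::-1]);np.savez(f"pics/{n}2.npz",**s)
```

```text
0.05993696142970178 [ 0.70475584 -0.21439982 -2.78399853]
tcp [ 0.6775 -0.0597  0.1856] jaw 12.2 shift cm [10.26 -0.13 -1.22] turn -0.1 q6 -0.38 R [[-0.0, 0.98, 0.21], [-0.0, 0.21, -0.98], [-1.0, -0.0, -0.0]]
```

View pics/wrist2.png

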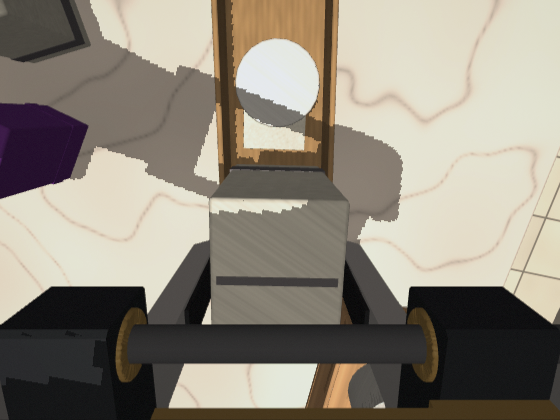

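The wrist view shows the box held square and centred over the carton: rim edges at columns 217 and 334, tin top at (278,82). The tool is 12 mm short along y. I check the tin and carton midline from this view.

Run:
```python
from h import *
s=load("wrist2")
a=np.radians(12.3);C=np.array([.6585,.0208]);M=np.array([[np.cos(a),np.sin(a)],[-np.sin(a),np.cos(a)]])
P=lambda px,z:((ray(s,px,z)[:,:2]-C)@M.T*1000).round(1).tolist()
print("rim edges",P([(211,0),(217,150),(338,0),(333,150)],.055))
print("tin c, l, r, near",P([(278,82),(236,82),(320,82),(278,125)],.05))
```

```text
rim edges [[-50.0, 75.5], [-50.2, -40.0], [48.6, 75.4], [49.1, -40.0]]
tin c, l, r, near [[2.0, 15.6], [-32.9, 15.6], [37.0, 15.6], [2.1, -19.2]]
```

Call:
carry_out(
  targets=[
    [1, 0, -0.1, -0.6, 0],
    [1, 0, -0.1, -0.6, 0],
    [1, 0, 0, 0, 0],
    [1, 2.5, 0, 0, 0],
    [1, 2.5, 0, 0, 0],
    [1, 2, 0, 0, 0],
    [1, 1.5, 0, 0, 0],
    [1, 0.8, 0, 0, 0],
    [1, 0.5, 0, 0, 0],
    [1, 0.3, 0, 0, 0],
    [1, 0, 0, 0, 0],
    [1, 0, 0, 0, 0],
    [1, 0, 0, 0, 0],
  ],
)

```text
time: 7.25
tool_pos: [0.6739, -0.048, 0.0865]
ee_rot: [1.143, 1.569, -0.213]
wrist_force: [-0.6, -0.6, -2.6]
width: 0.06
```

Call:
carry_out(
  targets=[
    [1, 0.2, 0, 0, 0],
    [1, 0.2, 0, 0, 0],
    [1, 0.1, 0, 0, 0],
    [1, 0, 0, 0, 0],
    [1, 0, 0, 0, 0],
  ],
)

```text
time: 7.75
tool_pos: [0.6736, -0.0481, 0.0821]
ee_rot: [0.928, 1.569, -0.429]
wrist_force: [-3.2, -0.2, 6.3]
width: 0.0597
```

Contact (6 N) came at the expected height of 0.082. I release and rise, then move towards the slim box.

Call:
carry_out(
  targets=[
    [0, 0, 0, 0, 0],
    [0, 0, 0, 0, 0],
    [0, 0, 0, 0, 0],
    [0, 0, 0, 0, 0],
    [0, 0, 0, 0, 0],
    [0, 0, 0, 0, 0],
    [0, -1, 0, 0, 0],
    [0, -2.5, 0, 0, 0],
    [0, -4, 0, 0, 0],
    [0, -4, 0, 0, 0],
    [0, -1, 0, 0, 0],
    [0, 0, 0, 0, 0],
    [0, 0, 0, 0, 0],
  ],
)

```text
time: 9.05
tool_pos: [0.6729, -0.0478, 0.2041]
ee_rot: [-1.899, 1.569, 3.027]
wrist_force: [0.5, -0.6, -1.3]
width: 0.0939
```

Run:
```python
from h import *
from bench import robot
o=robot.get_obs();print(o["width"],o["wrist_force"])
plan(o,[.443,.0405,.204],27.5)
```

```text
0.09391375474000317 [ 0.48110947 -0.62175419 -1.26834274]
tcp [ 0.6729 -0.0478  0.2041] jaw 12.3 shift cm [  0.06 -20.58 -13.52] turn -15.2 q6 -0.37 R [[-0.0, 0.98, 0.21], [0.0, 0.21, -0.98], [-1.0, -0.0, -0.0]]
```

Call:
carry_out(
  targets=[
    [0, 0, -1.5, -1, 0],
    [0, 0, -2.5, -1.6, 0],
    [0, 0, -2.5, -1.6, 0],
    [0, 0, -2.5, -1.6, 0],
    [0, 0, -2.5, -1.6, 0],
    [0, 0, -2.5, -1.6, 0],
    [0, 0, -2.5, -1.6, 0],
    [0, 0, -2.5, -1.6, 0],
    [0, 0, -1.6, -1.3, 0],
    [0, 0, 0, 0, 0],
    [0, 0, 0, 0, -5],
    [0, 0, 0, 0, -5],
    [0, 0, 0, 0, -5],
    [0, 0, 0, 0, 0],
    [0, 0, 0, 0, 0],
  ],
)

```text
time: 10.55
tool_pos: [0.4434, 0.0399, 0.2041]
ee_rot: [-1.992, 1.568, -3.089]
wrist_force: [0.2, -0.1, -0.7]
width: 0.094
```

Run:
```python
from h import *
from bench import robot
plan(robot.get_obs(),[.443,.0405,.0765],27.5)
for n in("top","wrist"):
    s=robot.snapshot(n);cv2.imwrite(f"pics/{n}3.png",s["image"][:,:,::-1]);np.savez(f"pics/{n}3.npz",**s)
```

```text
tcp [0.4434 0.0399 0.2041] jaw 27.2 shift cm [12.76  0.02 -0.06] turn -0.3 q6 -0.51 R [[-0.0, 0.89, 0.46], [-0.0, 0.46, -0.89], [-1.0, -0.0, -0.0]]
```

View pics/wrist3.png

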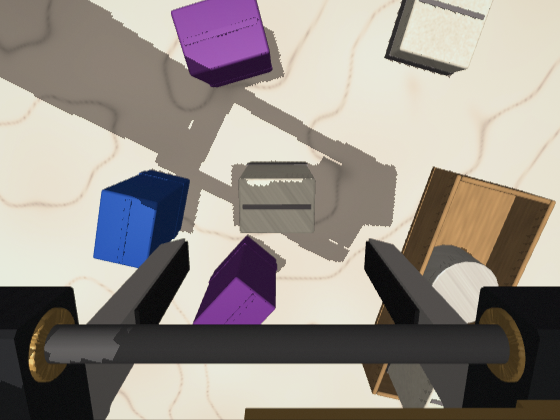

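The wrist view shows the slim box centred and square to the jaws (top face from (239,178) to (315,232)). The blue box (right edge at column 189) and purple box (corner (248,237)) are close.

Run:
```python
from h import *
s=load("wrist3");q=np.array([(239,178),(315,178),(314,232),(239,232)])
print(rect(s,q,.11))
c=np.array([.4434,.0399]);a=np.radians(27.2);M=np.array([[np.cos(a),np.sin(a)],[-np.sin(a),np.cos(a)]])
print("blue/purple corners in jaw frame mm (jaw,side)",((ray(s,[(189,180),(156,268),(248,237),(276,282)],.11)[:,:2]-c)@M.T*1000).round(1).tolist())
```

```text
[441.   42.1  60.1  43.7  27.3]
blue/purple corners in jaw frame mm (jaw,side) [[-68.7, 23.3], [-100.3, -50.0], [-24.0, -23.0], [-1.5, -62.4]]
```

Call:
carry_out(
  targets=[
    [0, 0, 0, -0.3, 0],
    [0, 3.5, 0, 0, 0],
    [0, 3.5, 0, 0, 0],
    [0, 3, 0, 0, 0],
    [0, 2, 0, 0, 0],
    [0, 0.8, 0, 0, 0],
    [0, 0, 0, 0, 0],
    [1, 0, 0, 0, 0],
    [1, 0, 0, 0, 0],
    [1, 0, 0, 0, 0],
    [1, 0, 0, 0, 0],
    [1, 0, 0, 0, 0],
    [1, 0, 0, 0, 0],
    [1, 0, 0, 0, 0],
    [1, 0, 0, 0, 0],
  ],
)

```text
time: 12.15
tool_pos: [0.4423, 0.0427, 0.078]
ee_rot: [0.84, 1.57, -0.254]
wrist_force: [-0.9, -0.6, 4.0]
width: 0.0599
```

Call:
carry_out(
  targets=[
    [1, -1, 0, 0, 0],
    [1, -2, 0, 0, 0],
    [1, -3, 0, 0, 0],
    [1, -3, 0, 0, 0],
    [1, -2, 0, 0, 0],
    [1, 0, 0, 0, 0],
    [1, 0, 0, 0, 0],
  ],
)

```text
time: 12.85
tool_pos: [0.4417, 0.0428, 0.1868]
ee_rot: [-2.002, 1.57, -3.096]
wrist_force: [0.4, 0.3, -3.5]
width: 0.0599
```

Run:
```python
from h import *
from bench import robot
o=robot.get_obs();print(o["width"],o["wrist_force"])
plan(o,[.640,.103,o["tool_pos"][2]],12.3)
```

```text
0.059934114400411055 [ 0.39432724  0.28047946 -3.46319226]
tcp [0.4417 0.0428 0.1868] jaw 27.3 shift cm [-2.000e-02  2.038e+01  3.750e+00] turn 15.0 q6 -0.51 R [[-0.0, 0.89, 0.46], [-0.0, 0.46, -0.89], [-1.0, -0.0, -0.0]]
```

Call:
carry_out(
  targets=[
    [1, 0, 1.4, 0.25, 0],
    [1, 0, 2.5, 0.5, 0],
    [1, 0, 2.5, 0.5, 0],
    [1, 0, 2.5, 0.5, 0],
    [1, 0, 2.5, 0.5, 0],
    [1, 0, 2.5, 0.5, 0],
    [1, 0, 2.5, 0.5, 0],
    [1, 0, 2.5, 0.5, 0],
    [1, 0, 1.5, 0, 0],
    [1, 0, 0, 0, 0],
    [1, 0, 0, 0, 5],
    [1, 0, 0, 0, 5],
    [1, 0, 0, 0, 5],
    [1, 0, 0, 0, 0],
    [1, 0, 0, 0, 0],
  ],
)

```text
time: 14.35
tool_pos: [0.6395, 0.1028, 0.1863]
ee_rot: [-1.626, 1.568, -2.98]
wrist_force: [-0.2, -0.0, -1.6]
width: 0.0596
```

Run:
```python
from h import *
from bench import robot
o=robot.get_obs();print(o["width"],o["wrist_force"])
plan(o,[.640,.103,.083],12.3)
for n in("top","scene"):
    s=robot.snapshot(n);cv2.imwrite(f"pics/{n}4.png",s["image"][:,:,::-1]);np.savez(f"pics/{n}4.npz",**s)
im=cv2.imread("pics/scene4.png")[120:320,150:400];cv2.imwrite("pics/scene4c.png",cv2.resize(im,(750,600),interpolation=cv2.INTER_CUBIC))
```

```text
0.059597819861657034 [-0.1576649  -0.03378823 -1.56273538]
tcp [0.6395 0.1028 0.1863] jaw 12.4 shift cm [ 1.033e+01  8.000e-02 -1.000e-02] turn 0.1 q6 -0.14 R [[-0.0, 0.98, 0.21], [-0.0, 0.21, -0.98], [-1.0, -0.0, -0.0]]
```

View pics/scene4c.png

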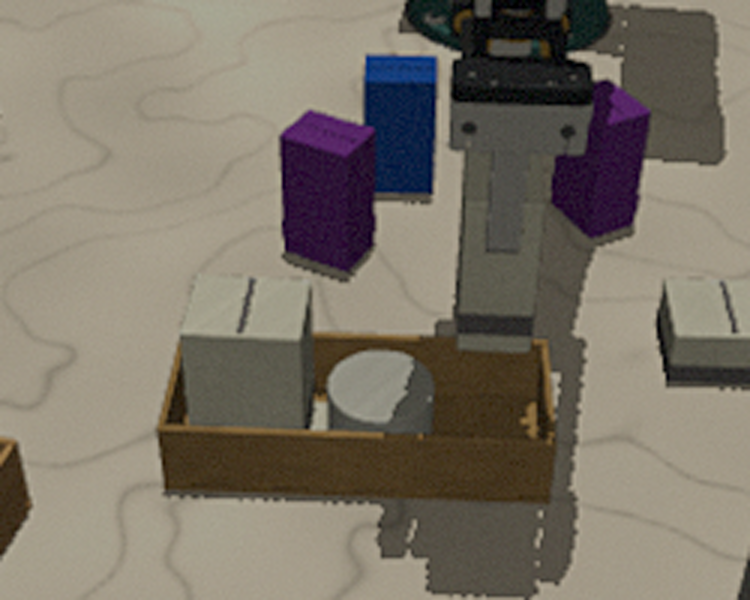

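The scene crop shows the broad box standing flat in the left space (248,360) and the tin upright (380,390). The slim box is held over the free space at (495,330). I lower it.

Call:
carry_out(
  targets=[
    [1, 2.5, 0, 0, 0],
    [1, 2.5, 0, 0, 0],
    [1, 2, 0, 0, 0],
    [1, 1.5, 0, 0, 0],
    [1, 0.8, 0, 0, 0],
    [1, 0.5, 0, 0, 0],
    [1, 0.3, 0, 0, 0],
    [1, 0.2, 0, 0, 0],
    [1, 0.1, 0, 0, 0],
    [1, 0, 0, 0, 0],
    [1, 0, 0, 0, 0],
  ],
)

```text
time: 15.55
tool_pos: [0.6408, 0.1031, 0.084]
ee_rot: [1.38, 1.57, 0.023]
wrist_force: [0.3, 0.0, -0.9]
width: 0.0597
```

Call:
carry_out(
  targets=[
    [1, 0.1, 0, 0, 0],
    [1, 0.1, 0, 0, 0],
    [1, 0, 0, 0, 0],
    [1, 0, 0, 0, 0],
  ],
)

```text
time: 15.95
tool_pos: [0.6408, 0.1031, 0.083]
ee_rot: [1.335, 1.569, -0.021]
wrist_force: [-2.7, -0.2, 4.9]
width: 0.0597
```

Contact at 0.083 as expected. I release and rise clear.

Call:
carry_out(
  targets=[
    [0, 0, 0, 0, 0],
    [0, 0, 0, 0, 0],
    [0, 0, 0, 0, 0],
    [0, 0, 0, 0, 0],
    [0, 0, 0, 0, 0],
    [0, 0, 0, 0, 0],
    [0, -1, 0, 0, 0],
    [0, -2.5, 0, 0, 0],
    [0, -4, 0, 0, 0],
    [0, -4, 0, 0, 0],
    [0, -2, 0, 0, 0],
    [0, 0, -4, 0, 0],
    [0, 0, -4, 0, 0],
    [0, 0, -4, 0, 0],
    [0, 0, -4, 0, 0],
    [0, 0, -3, 0, 0],
    [0, 0, 0, 0, 0],
    [0, 0, 0, 0, 0],
  ],
)

```text
time: 17.75
tool_pos: [0.4552, 0.0626, 0.2178]
ee_rot: [1.379, 1.568, 0.023]
wrist_force: [-0.2, -0.0, 0.2]
width: 0.0945
```

Run:
```python
from h import *
from bench import robot
ims=[]
for n,(x0,y0,x1,y1) in(("top",(190,60,380,250)),("scene",(180,140,360,320))):
    s=robot.snapshot(n);np.savez(f"pics/{n}5.npz",**s);cv2.imwrite(f"pics/{n}5.png",s["image"][:,:,::-1]);ims.append(cv2.resize(s["image"][y0:y1,x0:x1,::-1],(400,400),interpolation=cv2.INTER_CUBIC))
cv2.imwrite("pics/final.png",np.hstack(ims))
```

```text
(no output)
```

View pics/final.png

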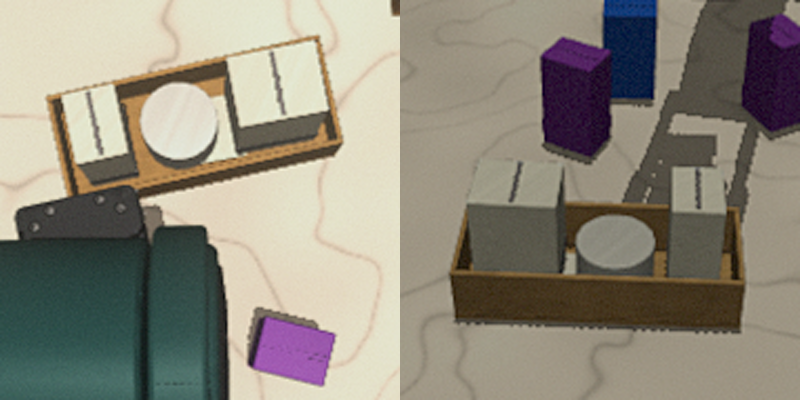

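Both boxes stand upright in the carton with the tin between them: in the top view, slim at (95,125), tin (180,122), broad (278,92). I do one numeric check, then hand in.

Run:
```python
from h import *
from bench import robot
s=load("top5");C=np.array([.6585,.0208]);a=np.radians(12.3);M=np.array([[np.cos(a),np.sin(a)],[-np.sin(a),np.cos(a)]])
for n,q in(("broad",[(228,64),(318,41),(330,123),(237,142)]),("slim",[(63,95),(112,84),(128,152),(77,163)])):
    p=(ray(s,np.array(q)*190/400+[190,60],.115)[:,:2]-C)@M.T*1000;print(n,p.mean(0).round(1),np.linalg.norm(p-np.roll(p,-1,0),axis=1).round(1))
print(robot.get_obs()["wrist_force"].round(1),robot.close_job())
```

```text
broad [ -7.5 -69.6] [76.  68.5 77.4 64.9]
slim [ 0.4 82.6] [41.4 58.  42.9 57.6]
the job is handed in; nothing more can be done
[-0.1  0.4  0.3] None
```

The broad box is in the larger space at the carton's −y end and the slim box is in the smaller one at the +y end, with the tin still upright between them. I handed the job in at about 18 s of the 64 s allowed.

- **Height:** each box touched down at about 5 N to 6 N, at the TCP height expected for a box flat on the carton's bottom (0.082 m broad, 0.083 m slim).
- **Final pictures:** the top and scene views show both boxes and the tin upright. The gripper is open and clear, with almost no force on the wrist.
- **Position:** the final top view puts the broad box 69.6 mm from the carton's centre along −y, and the slim box 82.6 mm along +y. Both are within 2 mm of target.
- **Disagreement:** that last check put the broad box 7.5 mm off the middle line and its 60 mm side at 65–68 mm. I read those corners by eye, probably including some of the front face. The release pose put it within about 1 mm of the middle, and the clearance there is 15 mm per side.
- **Other misses:** the automatic outlines for the slim box and tin failed at the start, so I used corners read from the picture and a circle fit, then checked both in wrist views. One carrying move stopped 12 mm short and I corrected it before lowering.

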